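# Stand the wound spools on their pin stands

## Robot

A 6-joint arm with a two-finger parallel gripper is mounted at the origin on the work surface. World frame = base frame: x ahead of the robot, y to its left, z up, the work surface at z = 0. Lengths are in m, angles in rad, forces in N, time in s.
With the tool pointing down it reaches from about 0.35 to 0.775 m from the base axis. Payload 5.5 kg.
Tool frame: the origin (TCP) lies between the finger pads; the fingertips stand 19 mm ahead of it and the grasp point (between the pads) is the TCP; z points along the fingers, y is the line along which they close (so a half turn about z gives the same grasp; the last joint's range is limited). The gripper opens to 85 mm and grips with 20 to 120 N. Pads are 22 mm wide; open, the fingers measure 114 mm over their backs; the gripper's body (76 mm by 85 mm) begins 54 mm behind the grasp point. The pads swing forward as they close: fully open they stand 13 mm farther back than shut.
Start: joints at [-1.287, 0.313, 0.046, 1.304, 0, 1.431], TCP at [0.236, -0.524, 0.229] pointing down, gripper open.
Joint ranges: [-2.76, 2.76], [-0.86, 1.69], [-1.03, 1.26], [-2.2, 2.34], [-1.47, 1.5], [-3.14, 3.14]. Speed limits (rad/s): [2.57, 2.57, 3.14, 3.14, 3.14, 3.14].

## Interface

Orientations are given as a unit quaternion [w, x, y, z].
In Python, from workcell import env gives the robot as it stands.
- The arm moves only by the tool carry_out, never from a script. Its argument "increments" is a list that holds one entry, the list of rows, each a list of 6 numbers: the shift along the tool's x, y, z each as a share of 50 cm, from -1 to 1, then the turn, a rotation vector about the tool's x, y, z each as a share of 2 pi rad, from -1 to 1. In form: [[[x, y, z, ax, ay, az], ...]]. A call has 1 to 5 rows; each row is the pose to reach, as a shift and turn from the pose commanded when the call began, along the tool's axes at that moment, turning the shorter way round; what a row does not reach only later rows make up. A row lasts 1/8 s, in which the tool goes at most 62.5 mm and 10.7 degrees, less where a joint would pass 70% of its speed; a pose out of reach is approached as far as the arm can. A call with a number of a shift or a turn outside -1 to 1 is refused whole. A call with a gripper value outside its range is refused whole. "jaw" is the closure, from 0 (fully open) to 1 (shut), set as the call begins (left out, the last holds). The fingers move at their own pace and stop on an object; "squeeze" is the grip in N (left out, the last holds). Time passes only in rows, so rows that repeat a pose let the fingers close. It gives the time, the measured TCP pose, the force, the opening and the grip force at its end, in the units of the state.
- env.get_state(): the state, without advancing time (a new reading comes with each control period).
- env.read_camera(name): name is "scene" or "top" or "wrist"; returns a dict with "frame" (420x560x3 uint8, blue, green, red), "z_map" (420x560 float32, m along the optical axis (not along the pixel's ray), 0 where there is no reading), "intrinsics" (3x3 intrinsics, pixels), "R" (3x3) and "t" (3): a world point X has camera coordinates R X + t; the wrist camera has in their place "T_tool_cam" (4x4, takes a point from camera to tool coordinates, whose origin is the TCP and whose axes are the flange's). Camera axes: x right, y down, z forward; pixel columns grow to the right and rows downward; lengths in m; the calibration is good to about 2 mm. A picture is of the moment at which its call begins: read the wrist's pose just before it.
- env.hand_in(): hands the job in; it is judged then, once.
Trained networks look in the newest picture that a camera, given by its name, has taken for a name from the list of things; names that differ only in an ending like _2 or _b are one class to them, and where a whole thing is asked for, a point or a joint stands for the part that bears it (a point fixed in the world has none). Each returns a list of dicts, best first, with "score" (0 to 1); they miss things now and then, are a little off and sometimes report something else, mostly with a low value. They report only what shows in the picture. A call takes as long as a camera call. They do not tell look-alikes from the thing itself.
- env.find_in(camera, name): "position" ([x, y, z] in m, in world coordinates, good to about 4 mm: the middle of the surface that is visible of it).
The state is a dict: "clock": time; "joint_pos": joint angles; "qvel": joint speeds; "tau": joint torques, N m; "tcp_pos": TCP position; "orientation": TCP orientation; "wrist_force": force on the tool from outside, world axes, zero at the start; "ft_torque": the same for the moment, N m; "finger_gap": finger opening in m; "grip_force": force on a finger pad.
Only numpy, scipy, OpenCV 4.12 (cv2) and the standard library are available. Lean on these libraries where they do the work, as an engineer would, in place of code of your own. Each camera call takes 0.05 s, during which the arm holds its last target. There are 200 camera calls.

## Task

Stand each of the three wound thread spools over the pin of its own stand: the short spool on the small stand with the short pin, the middle spool on the medium stand, the tall spool on the large stand with the tall pin, each sitting upright and flat on the wooden base. Keep the spools from tipping over on the way, and leave the two empty cardboard tubes standing where they are.

Things in the scene. Friction and masses are not known exactly. Their poses are not given: they have to be found in the camera images.
- spool_short: The shortest of the three thread spools, standing upright: a cardboard tube 55 mm long, 38 mm outside diameter, open at both ends, clear bore 30 mm all through; magenta thread is wound on it to 44 mm diameter, from 8 mm above the foot to 8 mm below the top; the wound part is rigid and may be gripped; about 40 g. Origin: centre of the underside; z along the tube, up.
- spool_middle: The middle one of the three thread spools, standing upright: a cardboard tube 80 mm long, 38 mm outside diameter, open at both ends, clear bore 30 mm all through; magenta thread is wound on it to 50 mm diameter, from 8 mm above the foot to 8 mm below the top; the wound part is rigid and may be gripped; about 60 g. Origin: centre of the underside; z along the tube, up.
- spool_tall: The tallest of the three thread spools, standing upright: a cardboard tube 105 mm long, 38 mm outside diameter, open at both ends, clear bore 30 mm all through; magenta thread is wound on it to 56 mm diameter, from 8 mm above the foot to 8 mm below the top; the wound part is rigid and may be gripped; about 90 g. Origin: centre of the underside; z along the tube, up.
- stand_small: The smallest of the three pin stands, fixed to the table: a round wooden base 62 mm in diameter and 12 mm thick with one bare upright round-tipped steel pin, 9 mm in diameter, in its centre; the pin rises 40 mm above the base (its tip is 52 mm above the table). Origin: centre of the underside; z up.
- stand_medium: The middle one of the three pin stands, fixed to the table: a round wooden base 76 mm in diameter and 12 mm thick with one bare upright round-tipped steel pin, 9 mm in diameter, in its centre; the pin rises 62 mm above the base (its tip is 74 mm above the table). Origin: centre of the underside; z up.
- stand_large: The largest of the three pin stands, fixed to the table: a round wooden base 90 mm in diameter and 12 mm thick with one bare upright round-tipped steel pin, 9 mm in diameter, in its centre; the pin rises 84 mm above the base (its tip is 96 mm above the table). Origin: centre of the underside; z up.
- tube_a: An empty bare cardboard tube, no thread on it, standing upright, 80 mm long, 38 mm outside and 30 mm inside diameter, loose and light (about 30 g). Not to be moved. Origin: centre of the underside; z along the tube, up.
- tube_b: An empty bare cardboard tube, no thread on it, standing upright, 105 mm long, 38 mm outside and 30 mm inside diameter, loose and light (about 30 g). Not to be moved. Origin: centre of the underside; z along the tube, up.
There are look-alikes about, which are no part of the job. What is shaped like the spool_middle but turquoise is not meant.

How it is judged:
At the end, for the whole second after the job is handed in: Each wound spool stands upright (within about 7 degrees) with its foot on the base of the stand of its own size (origin 8 to 16 mm above the stand's origin), the pin inside its bore (axes within 13 mm), at rest; both empty tubes still stand upright within 25 mm of where they began (horizontal distance between spool_short and stand_small below 0.013 m and z of spool_short in the frame of stand_small between 0.008 and 0.016 m and angle between each of spool_short, spool_middle, spool_tall, tube_a, tube_b's own z axis and vertical below 0.12 rad and linear speed of each of spool_short, spool_middle, spool_tall below 0.02 m/s and horizontal distance between spool_middle and stand_medium below 0.013 m and z of spool_middle in the frame of stand_medium between 0.008 and 0.016 m and horizontal distance between spool_tall and stand_large below 0.013 m and z of spool_tall in the frame of stand_large between 0.008 and 0.016 m and distance of each of tube_a, tube_b from where it was at the start of the episode below 0.025 m); the robot touches nothing.
It fails at once if the short spool is tipped over (more than 45 degrees) (angle between spool_short's own z axis and vertical above 0.785 rad).
It fails at once if the middle spool is tipped over (more than 45 degrees) (angle between spool_middle's own z axis and vertical above 0.785 rad).
It fails at once if the tall spool is tipped over (more than 45 degrees) (angle between spool_tall's own z axis and vertical above 0.785 rad).
It fails at once if an empty tube is taken away or knocked over (distance of tube_a from where it was at the start of the episode above 0.04 m or angle between tube_a's own z axis and vertical above 0.785 rad).
It fails at once if an empty tube is taken away or knocked over (distance of tube_b from where it was at the start of the episode above 0.04 m or angle between tube_b's own z axis and vertical above 0.785 rad).
It also fails if it takes over 93 s, if anything falls off the work surface, if the arm or the gripper's body presses on something with over 40 N, if the wrist force passes 120 N, or if a joint passes its speed limit or range.

## Working session

There is one attempt and no reset: what is moved stays moved. The work goes in short steps, Python scripts to look and compute and a tool call to move; the robot and the scene stay as the last step left them, time stands still between calls to the robot, and variables do not carry over. Pictures are saved under pics/ and viewed, at most 14 in all, crops included, and the job is handed in when it is done.

Besides the shell and the picture viewer there is one more tool, called after "Call:" as a command line: name --argument value ..., lists and objects as JSON in quotes. carry_out: Moves the arm, as the interface text tells. Its arguments: {"type":"object","properties":{"increments":{"type":"array","items":{"type":"array","items":{"type":"array","items":{"type":"number","minimum":-1,"maximum":1}}}},"jaw":{"type":"number"},"squeeze":{"type":"number"}},"required":["increments"]}

```bash
mkdir -p pics; cat > h.py <<'E'
import numpy as np,cv2
from workcell import env
def cloud(c):
    r=env.read_camera(c); z=r["z_map"]; K=r["intrinsics"]
    v,u=np.mgrid[:z.shape[0],:z.shape[1]]
    P=np.stack([(u-K[0,2])*z/K[0,0],(v-K[1,2])*z/K[1,1],z],-1)
    W=(P-r["t"])@np.array(r["R"])
    W[z==0]=np.nan
    return r["frame"],W
E
python3 - <<'E'
from h import *
for c in ("top","scene"):
    f,W=cloud(c); cv2.imwrite(f"pics/{c}0.png",f); np.save(f"{c}.npy",W)
    for n in ["spool_short","spool_middle","spool_tall","stand_small","stand_medium","stand_large","tube_a","tube_b"]:
        print(c,n,[(np.round(d["position"],3).tolist(),round(d["score"],2)) for d in env.find_in(c,n)])
    if c=="top":
        m=(W[...,2]>0.008).astype(np.uint8)
        n,L,S,C=cv2.connectedComponentsWithStats(m)
        for i in range(1,n):
            if S[i,4]>60:
                p=W[L==i]; col=f[L==i].mean(0)
                t=p[:,2]>np.percentile(p[:,2],98)-.004
                print(C[i].round(),S[i,4],"min",np.nanmin(p,0).round(3),"max",np.nanmax(p,0).round(3),"top c",p[t].mean(0).round(3),col.round())
E
```

```text
top spool_short [([0.558, 0.397, 0.043], 0.78)]
top spool_middle [([0.46, -0.003, 0.073], 0.82), ([0.492, 0.088, 0.069], 0.74)]
top spool_tall [([0.544, -0.381, 0.087], 0.67)]
top stand_small [([0.607, -0.184, 0.01], 0.57)]
top stand_medium [([0.378, -0.287, 0.009], 0.84)]
top stand_large [([0.376, 0.295, 0.008], 0.8)]
top tube_a [([0.623, 0.206, 0.071], 0.89), ([0.464, -0.109, 0.066], 0.49)]
top tube_b [([0.623, 0.206, 0.071], 0.89), ([0.464, -0.109, 0.066], 0.49)]
[459.  35.] 8347 min [ 0.816 -0.602  0.008] max [ 0.979 -0.299  0.074] top c [ 0.897 -0.451  0.069] [32. 41. 71.]
[134.  62.] 1115 min [0.794 0.28  0.008] max [0.861 0.348 0.096] top c [0.83  0.314 0.092] [83. 83. 83.]
[233.  72.] 727 min [0.779 0.05  0.01 ] max [0.844 0.122 0.069] top c [0.809 0.085 0.065] [28. 21. 59.]
[178. 147.] 432 min [0.603 0.188 0.009] max [0.64  0.225 0.111] top c [0.622 0.207 0.106] [25. 38. 51.]
[350. 156.] 520 min [ 0.579 -0.216  0.008] max [ 0.64  -0.156  0.053] top c [ 0.61  -0.185  0.05 ] [33. 56. 87.]
[445. 179.] 849 min [ 0.517 -0.419  0.01 ] max [ 0.571 -0.363  0.111] top c [ 0.545 -0.39
[... 850 characters left out ...]
op c [ 0.268 -0.091  0.781] [45. 51. 54.]
[551. 349.] 370 min [ 0.195 -0.482  0.244] max [ 0.229 -0.451  0.333] top c [ 0.215 -0.458  0.327] [13. 11. 11.]
scene spool_short [([0.573, 0.39, 0.04], 0.78), ([0.467, -0.107, 0.05], 0.24)]
scene spool_middle [([0.479, -0.002, 0.062], 0.71), ([0.517, 0.088, 0.06], 0.69)]
scene spool_tall [([0.561, -0.381, 0.078], 0.92), ([0.377, 0.295, 0.011], 0.72)]
scene stand_small [([0.613, -0.184, 0.009], 0.78)]
scene stand_medium [([0.383, -0.294, 0.01], 0.73)]
scene stand_large [([0.379, 0.294, 0.011], 0.86)]
scene tube_a [([0.47, -0.107, 0.053], 0.93), ([0.638, 0.205, 0.077], 0.77)]
scene tube_b [([0.47, -0.107, 0.053], 0.93), ([0.638, 0.205, 0.077], 0.77)]
```

View pics/top0.png

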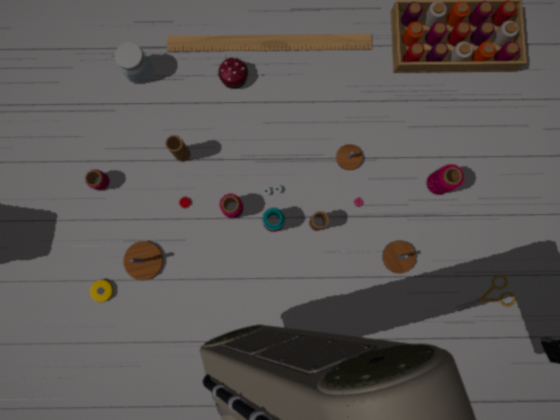

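View pics/scene0.png

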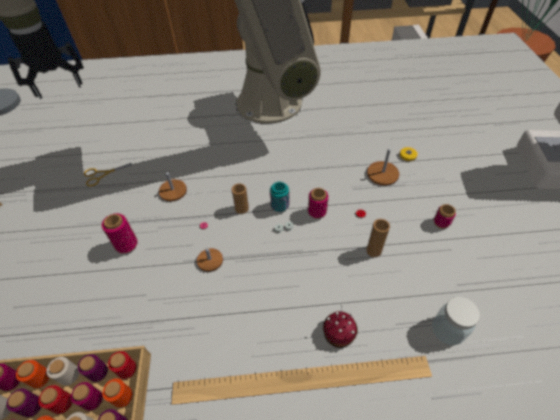

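The pictures agree with the networks. In the top view the magenta spools are tall (445,179), middle (231,205) and short (97,179). The turquoise look-alike is at (274,219), the tubes at (178,147) and (319,220), and the stands at (350,156), (399,256) and (143,260).

```bash
cat >> h.py <<'E'
from scipy.spatial.transform import Rotation as Ro
def go(xyz,yaw=None,tcp=None,R=None):
    s=env.get_state(); q=s["orientation"]; R0=Ro.from_quat([q[1],q[2],q[3],q[0]])
    d=R0.inv().apply(np.array(xyz)-s["tcp_pos"])/0.5
    return d.round(4)
E
python3 - <<'E'
from h import *
s=env.get_state();q=s["orientation"];print(s); R=Ro.from_quat([q[1],q[2],q[3],q[0]]).as_matrix();print(R.round(3))
print(go([.545,-.392,.229]))
E
```

```text
{'clock': 0.9, 'joint_pos': array([-1.28661430e+00,  3.13145563e-01,  4.61087370e-02,  1.30359462e+00,
       -1.41589989e-05,  1.43120338e+00]), 'qvel': array([-0.00211542, -0.00022848, -0.00017241, -0.00010228, -0.00067621,
        0.00035693]), 'tau': array([-4.64276236e-04, -4.80444252e+01,  2.98815161e+01, -6.03864487e-05,
       -1.68304059e-04,  7.19057081e-07]), 'tcp_pos': array([ 0.23644692, -0.52418726,  0.22855776]), 'orientation': array([ 8.27357978e-05,  9.77635705e-01,  2.10305545e-01, -1.10625152e-06]), 'wrist_force': array([0.07978803, 0.80910179, 0.08132737]), 'ft_torque': array([-0.05864435, -0.0282259 ,  0.01503258]), 'grip_force': 0.0, 'finger_gap': 0.08554368612503553}
[[ 0.912  0.411  0.   ]
 [ 0.411 -0.912 -0.   ]
 [-0.     0.    -1.   ]]
[ 0.6712  0.0128 -0.0009]
```

Call:
carry_out --increments '[[[0.67, 0.013, 0, 0, 0, -0.1825], [0.67, 0.013, 0, 0, 0, -0.1825], [0.67, 0.013, 0, 0, 0, -0.1825], [0.67, 0.013, 0, 0, 0, -0.1825], [0.67, 0.013, 0, 0, 0, -0.1825]]]' --jaw 0 --squeeze 30

```text
clock: 1.52
tcp_pos: [0.5255, -0.4003, 0.2287]
orientation: [0.0, 0.775, 0.632, -0.0]
wrist_force: [-0.2, -0.7, -0.8]
finger_gap: 0.0855
grip_force: 0.0
```

```bash
cat >> h.py <<'E'
def to(xyz):
    s=env.get_state(); q=s["orientation"]; R0=Ro.from_quat([q[1],q[2],q[3],q[0]])
    T=Ro.from_matrix([[0,1,0],[1,0,0],[0,0,-1]])
    print("t",s["clock"],"tcp",s["tcp_pos"].round(4),"gap",s["finger_gap"].round(4),"F",s["wrist_force"].round(1),
     "shift",go(xyz),"turn",((R0.inv()*T).as_rotvec()/2/np.pi).round(4),"j",s["joint_pos"].round(2))
E
python3 -c "
from h import *
to([.545,-.392,.229])"
```

```text
Traceback (most recent call last):
  File "h.py", line 18, in to
    print("t",s["clock"],"tcp",s["tcp_pos"].round(4),"gap",s["finger_gap"].round(4),"F",s["wrist_force"].round(1),
                                                           ^^^^^^^^^^^^^^^^^^^^^
AttributeError: 'float' object has no attribute 'round'
```

```bash
sed -i 's/s\["finger_gap"\].round(4)/s["finger_gap"]/' h.py
python3 -c "
from h import *
to([.545,-.392,.229])"
```

```text
t 1.525 tcp [ 0.5255 -0.4003  0.2287] gap 0.08553287370239836 F [-0.2 -0.7 -0.8] shift [ 0.0242  0.0347 -0.0007] turn [ 0.0001  0.0001 -0.0324] j [-0.77  0.49  0.31  1.39 -0.    1.  ]
```

Call:
carry_out --increments '[[[0.0242, 0.0347, 0, 0, 0, -0.0324], [0.0242, 0.0347, 0, 0, 0, -0.0324], [0.0242, 0.0347, 0, 0, 0, -0.0324]]]'

```text
clock: 1.9
tcp_pos: [0.5426, -0.3933, 0.2284]
orientation: [-0.0, 0.71, 0.704, -0.0]
wrist_force: [0.1, 0.1, 0.3]
finger_gap: 0.0853
grip_force: 0.0
```

```bash
python3 -c "
from h import *
to([.545,-.392,.075])
s=env.get_state();r=env.read_camera('wrist');cv2.imwrite('pics/w1.png',r['frame'])
q=s['orientation'];R=Ro.from_quat([q[1],q[2],q[3],q[0]]).as_matrix()
z=r['z_map'];K=r['intrinsics'];v,u=np.mgrid[:420,:560]
P=np.stack([(u-K[0,2])*z/K[0,0],(v-K[1,2])*z/K[1,1],z],-1);T=r['T_tool_cam']
W=(P@T[:3,:3].T+T[:3,3])@R.T+s['tcp_pos']
m=(z>0)&(abs(W[...,2]-.105)<.004)&(abs(W[...,0]-.545)<.04)&(abs(W[...,1]+.392)<.04)
p=W[m];print(len(p),p.min(0).round(4),p.max(0).round(4),p.mean(0).round(4))
"
```

```text
t 1.9 tcp [ 0.5426 -0.3933  0.2284] gap 0.08531067914073513 F [0.1 0.1 0.3] shift [0.0026 0.005  0.3068] turn [-0.0001  0.     -0.0014] j [-0.75  0.51  0.34  1.4  -0.    0.83]
561 [ 0.5265 -0.4093  0.101 ] [ 0.5635 -0.3722  0.1073] [ 0.5448 -0.3902  0.1047]
```

Call:
carry_out --increments '[[[0.003, 0.003, 0.1, 0, 0, -0.0014], [0.003, 0.003, 0.2, 0, 0, -0.0014], [0.003, 0.003, 0.28, 0, 0, -0.0014], [0.003, 0.003, 0.306, 0, 0, -0.0014], [0.003, 0.003, 0.306, 0, 0, -0.0014]]]'

```text
clock: 2.58
tcp_pos: [0.5439, -0.392, 0.0755]
orientation: [-0.0, 0.707, 0.707, -0.0]
wrist_force: [-0.3, -0.5, 0.6]
finger_gap: 0.0854
grip_force: 0.0
```

Call:
carry_out --increments '[[[0, 0, 0, 0, 0, 0], [0, 0, 0, 0, 0, 0], [0, 0, 0, 0, 0, 0], [0, 0, 0, 0, 0, 0], [0, 0, 0, 0, 0, 0]]]' --jaw 1 --squeeze 30

```text
clock: 3.2
tcp_pos: [0.5459, -0.3927, 0.0783]
orientation: [0.002, 0.706, 0.708, -0.0]
wrist_force: [-1.1, -0.7, 5.4]
finger_gap: 0.0554
grip_force: 31.3
```

Call:
carry_out --increments '[[[0, 0, 0, 0, 0, 0], [0, 0, 0, 0, 0, 0]]]'

```text
clock: 3.45
tcp_pos: [0.5459, -0.3927, 0.0783]
orientation: [0.002, 0.706, 0.708, -0.0]
wrist_force: [-0.7, -0.2, 6.1]
finger_gap: 0.0553
grip_force: 31.3
```

```bash
python3 -c "
from h import *
to([.545,-.392,.22])"
```

```text
t 3.45 tcp [ 0.5459 -0.3927  0.0783] gap 0.05527407930895745 F [-0.7 -0.2  6.1] shift [ 0.0004 -0.0009 -0.2833] turn [0.0005 0.0005 0.0004] j [-0.74  0.57  0.07  1.07 -0.    0.83]
```

Call:
carry_out --increments '[[[0, 0, -0.04, 0, 0, 0], [0, 0, -0.1, 0, 0, 0], [0, 0, -0.18, 0, 0, 0], [0, 0, -0.25, 0, 0, 0], [0, 0, -0.283, 0, 0, 0]]]'

```text
clock: 4.08
tcp_pos: [0.5458, -0.3922, 0.221]
orientation: [0.003, 0.706, 0.708, 0.0]
wrist_force: [-0.2, -0.6, -0.7]
finger_gap: 0.055
grip_force: 32.0
```

Call:
carry_out --increments '[[[0.04, -0.01, 0, 0, 0, 0], [0.1, -0.025, 0, 0, 0, 0], [0.18, -0.045, 0, 0, 0, 0], [0.28, -0.07, 0, 0, 0, 0], [0.38, -0.095, 0, 0, 0, 0]]]'

```text
clock: 4.7
tcp_pos: [0.4966, -0.2004, 0.218]
orientation: [0.001, 0.706, 0.708, 0.0]
wrist_force: [-0.3, 0.2, -0.0]
finger_gap: 0.055
grip_force: 32.0
```

Call:
carry_out --increments '[[[0.1, -0.025, 0, 0, 0, 0], [0.2, -0.05, 0, 0, 0, 0], [0.3, -0.075, 0, 0, 0, 0], [0.4, -0.1, 0, 0, 0, 0], [0.5, -0.125, 0, 0, 0, 0]]]'

```text
clock: 5.32
tcp_pos: [0.4333, 0.0497, 0.2182]
orientation: [0.001, 0.706, 0.708, 0.001]
wrist_force: [-0.1, 0.2, -0.1]
finger_gap: 0.0557
grip_force: 32.0
```

```bash
python3 -c "
from h import *
to([.3735,.294,.22])"
```

```text
t 5.325 tcp [0.4333 0.0497 0.2182] gap 0.055723633810180646 F [-0.1  0.2 -0.1] shift [ 0.4889 -0.1183 -0.0041] turn [0.0004 0.     0.0004] j [-0.07  0.05 -0.31  1.21  0.    1.5 ]
```

Call:
carry_out --increments '[[[0.1, -0.024, 0, 0, 0, 0], [0.2, -0.048, 0, 0, 0, 0], [0.3, -0.073, 0, 0, 0, 0], [0.4, -0.097, 0, 0, 0, 0], [0.46, -0.112, 0, 0, 0, 0]]]'

```text
clock: 5.95
tcp_pos: [0.3763, 0.2804, 0.2181]
orientation: [0.0, 0.705, 0.709, 0.001]
wrist_force: [-0.4, -0.4, -0.5]
finger_gap: 0.055
grip_force: 32.0
```

Call:
carry_out --increments '[[[0.029, -0.006, 0, 0, 0, 0], [0.029, -0.006, 0, 0, 0, 0], [0.029, -0.006, 0, 0, 0, 0]]]'

```text
clock: 6.32
tcp_pos: [0.3741, 0.2917, 0.2171]
orientation: [0.0, 0.706, 0.708, -0.0]
wrist_force: [-0.4, -0.1, -0.4]
finger_gap: 0.0552
grip_force: 32.0
```

```bash
cat >> h.py <<'E'
def mag(cam,xy,rad=.08,name=None,zmin=.015):
    f,W=cloud(cam)
    hsv=cv2.cvtColor(f,cv2.COLOR_BGR2HSV)
    m=(hsv[...,0]>155)&(hsv[...,0]<178)&(hsv[...,1]>120)&(np.hypot(W[...,0]-xy[0],W[...,1]-xy[1])<rad)&(W[...,2]>zmin)
    p=W[m]; print(cam,len(p),"min",np.percentile(p,1,0).round(4),"max",np.percentile(p,99,0).round(4))
    if name: cv2.imwrite(name,f)
    return p
def fitaxis(p,r):
    # fit upright-ish cylinder of known radius: axis point (x,y) at mean z plus tilt
    from scipy.optimize import least_squares
    zm=p[:,2].mean(); c=p.mean(0)
    g=lambda a:np.hypot(p[:,0]-a[0]-a[2]*(p[:,2]-zm),p[:,1]-a[1]-a[3]*(p[:,2]-zm))-r
    a=least_squares(g,[c[0]-.01,c[1],0,0],loss='soft_l1',f_scale=.002).x
    print("axis at z",zm.round(3),a[:2].round(4),"tilt",a[2:].round(3))
E
python3 -c "
from h import *
to([.3735,.294,.22])
p=mag('scene',(.3735,.294),name='pics/s1.png');fitaxis(p,.028)
f,W=cloud('scene');i=(np.hypot(W[...,0]-.3735,W[...,1]-.294)<.02)&(W[...,2]>.02)&(W[...,2]<.1);q=W[i]
print(len(q)); S=np.load('scene.npy')
for c,n,xy in [('scene','large',(.3735,.294)),('scene','med',(.375,-.2925)),('scene','small',(.6095,-.186))]:
  q=S[(np.hypot(S[...,0]-xy[0],S[...,1]-xy[1])<.02)&(S[...,2]>.02)]
  b=S[(np.hypot(S[...,0]-xy[0],S[...,1]-xy[1])<.06)&(abs(S[...,2]-.012)<.004)]
  print(n,len(q),np.median(q,0).round(4),'base',((np.percentile(b,.5,0)+np.percentile(b,99.5,0))/2).round(4))
"
```

```text
t 6.325 tcp [0.3741 0.2917 0.2171] gap 0.05519870059594765 F [-0.4 -0.1 -0.4] shift [ 0.0046 -0.0011 -0.0058] turn [0.     0.0001 0.0003] j [ 0.49  0.12 -0.22  1.22 -0.    2.06]
scene 589 min [0.3602 0.2666 0.1527] max [0.416  0.312  0.2719]
axis at z 0.198 [0.3746 0.2951] tilt [0.034 0.034]
72
large 74 [0.3778 0.2948 0.0608] base [0.3758 0.2959 0.0112]
med 52 [ 0.3789 -0.2908  0.0499] base [ 0.3768 -0.2912  0.0116]
small 38 [ 0.6146 -0.1834  0.0389] base [ 0.6125 -0.1845  0.011 ]
```

Call:
carry_out --increments '[[[0, 0, 0.04, 0, 0, 0], [0, 0, 0.1, 0, 0, 0], [0, 0, 0.16, 0, 0, 0], [0, 0, 0.21, 0, 0, 0], [0, 0, 0.24, 0, 0, 0]]]'

```text
clock: 7.05
tcp_pos: [0.3736, 0.2914, 0.0958]
orientation: [-0.0, 0.707, 0.708, -0.001]
wrist_force: [0.0, 0.2, -0.5]
finger_gap: 0.0553
grip_force: 32.0
```

Call:
carry_out --increments '[[[0, 0, 0.006, 0, 0, 0], [0, 0, 0.012, 0, 0, 0], [0, 0, 0.014, 0, 0, 0], [0, 0, 0.014, 0, 0, 0]]]'

```text
clock: 7.55
tcp_pos: [0.3741, 0.2927, 0.0905]
orientation: [0.0, 0.706, 0.708, 0.0]
wrist_force: [-0.8, -0.7, -1.1]
finger_gap: 0.0554
grip_force: 32.0
```

```bash
python3 -c "
from h import *
to([.3735,.294,.085])
p=mag('scene',(.3735,.294),name='pics/s2.png');fitaxis(p,.028)"
```

```text
t 7.55 tcp [0.3741 0.2927 0.0905] gap 0.055354348004251985 F [-0.8 -0.7 -1.1] shift [ 0.0025 -0.0013  0.0109] turn [ 0.0001 -0.0001  0.0005] j [ 0.49  0.21 -0.44  0.91 -0.    2.06]
scene 475 min [0.3604 0.2676 0.0227] max [0.4173 0.3159 0.1332]
axis at z 0.069 [0.3748 0.2963] tilt [0.042 0.04 ]
```

View pics/s2.png

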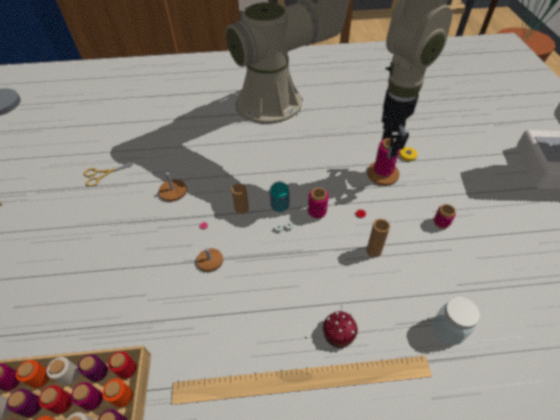

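The tall spool is at (386,160), over the pin and at base height, so I lower it another millimetre and release.

Call:
carry_out --increments '[[[0, 0, 0.003, 0, 0, 0], [0, 0, 0.003, 0, 0, 0]]]'

```text
clock: 7.85
tcp_pos: [0.3743, 0.2931, 0.0902]
orientation: [0.0, 0.706, 0.708, 0.001]
wrist_force: [-4.0, -1.3, 12.0]
finger_gap: 0.0554
grip_force: 32.9
```

Call:
carry_out --increments '[[[0, 0, 0, 0, 0, 0], [0, 0, 0, 0, 0, 0], [0, 0, 0, 0, 0, 0], [0, 0, 0, 0, 0, 0], [0, 0, 0, 0, 0, 0]]]' --jaw 0

```text
clock: 8.48
tcp_pos: [0.3738, 0.2925, 0.0883]
orientation: [0.0, 0.706, 0.708, -0.0]
wrist_force: [-0.2, 0.4, -0.2]
finger_gap: 0.085
grip_force: 0.0
```

Call:
carry_out --increments '[[[0, 0, -0.03, 0, 0, 0], [0, 0, -0.1, 0, 0, 0], [0, 0, -0.18, 0, 0, 0], [0, 0, -0.26, 0, 0, 0], [0, 0, -0.28, 0, 0, 0]]]'

```text
clock: 9.1
tcp_pos: [0.3752, 0.2933, 0.2322]
orientation: [0.001, 0.706, 0.708, 0.003]
wrist_force: [-0.3, 0.1, -0.8]
finger_gap: 0.0856
grip_force: 0.0
```

```bash
python3 -c "
from h import *
to([.557,.397,.225])
p=mag('scene',(.3735,.294));fitaxis(p,.028)
f,W=cloud('top');q=W[(np.hypot(W[...,0]-.374,W[...,1]-.294)<.05)&(abs(W[...,2]-.117)<.006)];print(len(q),((q.min(0)+q.max(0))/2).round(4))"
```

```text
t 9.1 tcp [0.3752 0.2933 0.2322] gap 0.08556275521875208 F [-0.3  0.1 -0.8] shift [0.2062 0.3641 0.0169] turn [ 0.0008 -0.0004  0.0005] j [ 0.49  0.12 -0.2   1.25 -0.    2.06]
scene 539 min [0.364  0.2685 0.0224] max [0.404  0.3179 0.1102]
axis at z 0.073 [0.374  0.2964] tilt [-0.007  0.004]
170 [0.3734 0.2931 0.116 ]
```

Call:
carry_out --increments '[[[0.05, 0.09, 0, 0, 0, 0], [0.1, 0.18, 0, 0, 0, 0], [0.15, 0.27, 0, 0, 0, 0], [0.206, 0.364, 0.01, 0, 0, 0], [0.206, 0.364, 0.01, 0, 0, 0]]]'

```text
clock: 9.82
tcp_pos: [0.5571, 0.3965, 0.2165]
orientation: [-0.001, 0.706, 0.708, -0.004]
wrist_force: [0.6, -0.1, -0.1]
finger_gap: 0.0853
grip_force: 0.0
```

```bash
python3 -c "
from h import *
to([.557,.397,.034])
s=env.get_state();r=env.read_camera('wrist')
q=s['orientation'];R=Ro.from_quat([q[1],q[2],q[3],q[0]]).as_matrix()
z=r['z_map'];K=r['intrinsics'];v,u=np.mgrid[:420,:560]
P=np.stack([(u-K[0,2])*z/K[0,0],(v-K[1,2])*z/K[1,1],z],-1);T=r['T_tool_cam']
W=(P@T[:3,:3].T+T[:3,3])@R.T+s['tcp_pos']
m=(z>0)&(abs(W[...,2]-.055)<.004)&(abs(W[...,0]-.557)<.04)&(abs(W[...,1]-.397)<.04)
p=W[m];print(len(p),((p.min(0)+p.max(0))/2).round(4))
"
```

```text
t 9.825 tcp [0.5571 0.3965 0.2165] gap 0.0853496946552613 F [ 0.6 -0.1 -0.1] shift [0.0023 0.0021 0.365 ] turn [-0.001   0.0006  0.0004] j [ 0.5   0.55  0.37  1.4  -0.    2.07]
441 [0.5585 0.3995 0.0539]
```

Call:
carry_out --increments '[[[0.003, 0.002, 0.1, 0, 0, 0], [0.003, 0.002, 0.2, 0, 0, 0], [0.003, 0.002, 0.3, 0, 0, 0], [0.003, 0.002, 0.35, 0, 0, 0], [0.003, 0.002, 0.365, 0, 0, 0]]]'

```text
clock: 10.5
tcp_pos: [0.5537, 0.3961, 0.0391]
orientation: [-0.001, 0.706, 0.708, -0.002]
wrist_force: [-0.5, -0.1, 0.2]
finger_gap: 0.0855
grip_force: 0.0
```

Call:
carry_out --increments '[[[0, 0, 0, 0, 0, 0], [0, 0, 0, 0, 0, 0]]]'

```text
clock: 10.75
tcp_pos: [0.5574, 0.3981, 0.0431]
orientation: [0.0, 0.706, 0.708, 0.001]
wrist_force: [0.2, 0.2, -0.6]
finger_gap: 0.0857
grip_force: 0.0
```

Call:
carry_out --increments '[[[0, 0, 0, 0, 0, 0], [0, 0, 0, 0, 0, 0], [0, 0, 0, 0, 0, 0], [0, 0, 0, 0, 0, 0], [0, 0, 0, 0, 0, 0]]]' --jaw 1

```text
clock: 11.38
tcp_pos: [0.5582, 0.3981, 0.0426]
orientation: [0.001, 0.706, 0.708, 0.002]
wrist_force: [1.1, -1.1, 5.6]
finger_gap: 0.0379
grip_force: 39.5
```

Call:
carry_out --increments '[[[0, 0, 0, 0, 0, 0], [0, 0, 0, 0, 0, 0]]]'

```text
clock: 11.62
tcp_pos: [0.5582, 0.3981, 0.0426]
orientation: [0.001, 0.706, 0.708, 0.002]
wrist_force: [0.9, -0.6, 5.6]
finger_gap: 0.038
grip_force: 39.5
```

```bash
python3 -c "
from h import *
to([.558,.398,.034])
f,_=cloud('scene');cv2.imwrite('pics/c1.png',cv2.resize(f[150:270,380:540],None,fx=5,fy=5,interpolation=2))"
```

```text
t 11.625 tcp [0.5582 0.3981 0.0426] gap 0.038024264720763395 F [ 0.9 -0.6  5.6] shift [-0.0003 -0.0005  0.0172] turn [ 0.0006 -0.0002  0.0004] j [ 0.5   0.62  0.07  1.01 -0.    2.07]
```

View pics/c1.png

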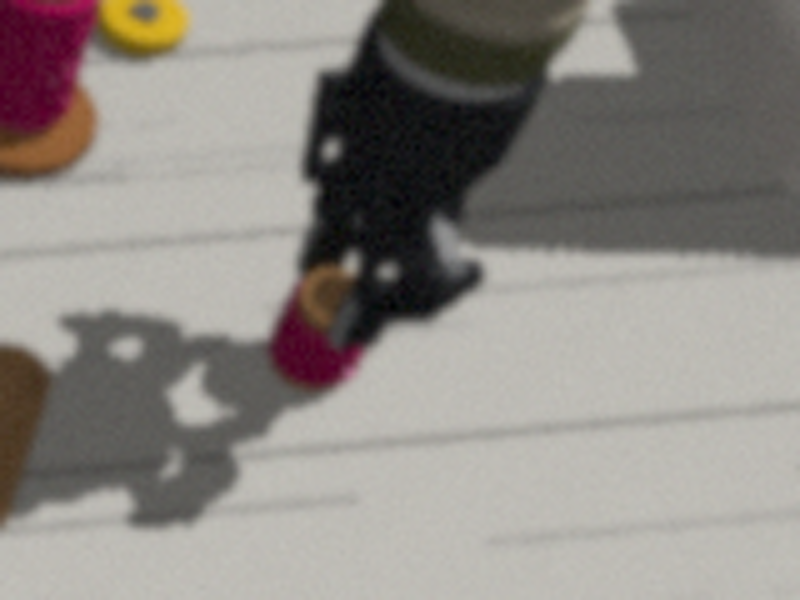

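```bash
python3 -c "
from h import *
p=mag('scene',(.558,.398),.06,zmin=.004);fitaxis(p,.022)
p=mag('top',(.558,.398),.06,zmin=.004);fitaxis(p,.022)
p=mag('scene',(.493,.088),.05,zmin=.004);fitaxis(p,.025)"
```

```text
scene 161 min [0.5565 0.3778 0.0112] max [0.5919 0.4071 0.1463]
axis at z 0.033 [0.5604 0.401 ] tilt [0.157 0.028]
top 112 min [0.5364 0.3755 0.0152] max [0.5692 0.3929 0.0557]
axis at z 0.036 [0.542  0.3621] tilt [ 0.282 -0.017]
scene 306 min [0.496  0.0676 0.0134] max [0.5201 0.1108 0.0732]
axis at z 0.047 [0.4932 0.0904] tilt [-0.019 -0.007]
```

Call:
carry_out --increments '[[[0, 0, 0, 0, 0, 0], [0, 0, 0, 0, 0, 0], [0, 0, 0, 0, 0, 0], [0, 0, 0, 0, 0, 0], [0, 0, 0, 0, 0, 0]]]' --jaw 0

```text
clock: 12.45
tcp_pos: [0.5564, 0.3975, 0.0408]
orientation: [-0.0, 0.706, 0.708, -0.0]
wrist_force: [0.1, -0.0, 0.2]
finger_gap: 0.0854
grip_force: 0.0
```

```bash
python3 -c "
from h import *
to([.558,.398,.031])
p=mag('scene',(.558,.398),.04,zmin=.004);p=p[p[:,2]<.06];fitaxis(p,.022)"
```

```text
t 12.45 tcp [0.5564 0.3975 0.0408] gap 0.08543564621890103 F [ 0.1 -0.   0.2] shift [0.001  0.0033 0.0195] turn [-0.      0.      0.0005] j [ 0.5   0.62  0.06  1.01 -0.    2.07]
scene 168 min [0.5562 0.3774 0.0105] max [0.5815 0.4051 0.0468]
axis at z 0.03 [0.5579 0.4006] tilt [-0.018 -0.001]
```

Call:
carry_out --increments '[[[0.002, 0.002, 0.01, 0, 0, 0], [0.002, 0.002, 0.022, 0, 0, 0], [0.002, 0.002, 0.022, 0, 0, 0], [0.002, 0.002, 0.022, 0, 0, 0]]]'

```text
clock: 13.0
tcp_pos: [0.5574, 0.3984, 0.0298]
orientation: [0.0, 0.706, 0.708, -0.0]
wrist_force: [-0.1, -0.1, 0.1]
finger_gap: 0.0852
grip_force: 0.0
```

Call:
carry_out --increments '[[[0, 0, 0, 0, 0, 0], [0, 0, 0, 0, 0, 0], [0, 0, 0, 0, 0, 0], [0, 0, 0, 0, 0, 0], [0, 0, 0, 0, 0, 0]]]' --jaw 1

```text
clock: 13.62
tcp_pos: [0.5578, 0.3987, 0.0304]
orientation: [0.0, 0.706, 0.708, 0.0]
wrist_force: [-0.0, -0.0, 2.9]
finger_gap: 0.0422
grip_force: 30.7
```

Call:
carry_out --increments '[[[0, 0, 0, 0, 0, 0], [0, 0, 0, 0, 0, 0]]]'

```text
clock: 13.88
tcp_pos: [0.5578, 0.3987, 0.0304]
orientation: [0.0, 0.706, 0.708, 0.0]
wrist_force: [-0.4, -0.4, 5.2]
finger_gap: 0.0422
grip_force: 30.9
```

Call:
carry_out --increments '[[[0, 0, -0.03, 0, 0, 0], [0, 0, -0.09, 0, 0, 0], [0, 0, -0.17, 0, 0, 0], [0, 0, -0.24, 0, 0, 0], [0, 0, -0.26, 0, 0, 0]]]'

```text
clock: 14.5
tcp_pos: [0.5586, 0.3992, 0.1631]
orientation: [0.001, 0.706, 0.708, 0.002]
wrist_force: [0.5, 0.5, -0.8]
finger_gap: 0.0421
grip_force: 30.6
```

Call:
carry_out --increments '[[[-0.04, 0, 0, 0, 0, 0], [-0.1, 0, 0, 0, 0, 0], [-0.2, 0, 0, 0, 0, 0], [-0.3, 0, 0, 0, 0, 0], [-0.4, 0, 0, 0, 0, 0]]]'

```text
clock: 15.12
tcp_pos: [0.557, 0.1969, 0.1585]
orientation: [-0.001, 0.706, 0.708, -0.001]
wrist_force: [0.6, -0.3, -1.5]
finger_gap: 0.0426
grip_force: 30.6
```

Call:
carry_out --increments '[[[-0.1, 0, 0, 0, 0, 0], [-0.2, 0.01, 0, 0, 0, 0], [-0.3, 0.03, 0, 0, 0, 0], [-0.4, 0.05, 0, 0, 0, 0], [-0.5, 0.07, 0, 0, 0, 0]]]'

```text
clock: 15.75
tcp_pos: [0.5931, -0.0528, 0.1587]
orientation: [-0.001, 0.706, 0.708, -0.001]
wrist_force: [0.8, 0.2, -0.6]
finger_gap: 0.0423
grip_force: 30.6
```

```bash
python3 -c "
from h import *
to([.6095,-.1855,.16])"
```

```text
t 15.75 tcp [ 0.5931 -0.0528  0.1587] gap 0.04228507353971726 F [ 0.8  0.2 -0.6] shift [-0.2654  0.0321 -0.0028] turn [-0.0003 -0.0001  0.0005] j [-0.22  0.38 -0.03  1.16 -0.    1.34]
```

Call:
carry_out --increments '[[[-0.09, 0.01, 0, 0, 0, 0], [-0.18, 0.02, 0, 0, 0, 0], [-0.24, 0.03, 0, 0, 0, 0], [-0.265, 0.032, 0, 0, 0, 0], [-0.265, 0.032, 0, 0, 0, 0]]]'

```text
clock: 16.38
tcp_pos: [0.6095, -0.1838, 0.159]
orientation: [-0.001, 0.706, 0.708, -0.0]
wrist_force: [-0.3, -0.0, -1.1]
finger_gap: 0.0422
grip_force: 30.6
```

Call:
carry_out --increments '[[[0, 0, 0, 0, 0, 0], [0, 0, 0, 0, 0, 0]]]'

```text
clock: 16.62
tcp_pos: [0.6101, -0.1824, 0.1601]
orientation: [-0.0, 0.705, 0.709, 0.0]
wrist_force: [0.4, -0.3, 0.4]
finger_gap: 0.0426
grip_force: 30.6
```

```bash
python3 -c "
from h import *
to([.6095,-.1855,.0424])
p=mag('scene',(.6095,-.1855),.05);fitaxis(p,.022)"
```

```text
t 16.625 tcp [ 0.6101 -0.1824  0.1601] gap 0.042582829666765944 F [ 0.4 -0.3  0.4] shift [-0.0062 -0.0012  0.2354] turn [-0.     -0.      0.0007] j [-0.42  0.46  0.09  1.21  0.    1.15]
scene 146 min [ 0.6119 -0.1908  0.1397] max [ 0.6455 -0.1589  0.1764]
axis at z 0.158 [ 0.6119 -0.1817] tilt [ 0.181 -0.122]
```

Call:
carry_out --increments '[[[-0.004, 0, 0.04, 0, 0, 0], [-0.004, 0, 0.1, 0, 0, 0], [-0.004, 0, 0.16, 0, 0, 0], [-0.004, 0, 0.2, 0, 0, 0], [-0.004, 0, 0.22, 0, 0, 0]]]'

```text
clock: 17.3
tcp_pos: [0.6095, -0.1848, 0.0489]
orientation: [-0.001, 0.706, 0.708, -0.0]
wrist_force: [0.2, 0.4, -0.3]
finger_gap: 0.0423
grip_force: 30.6
```

Call:
carry_out --increments '[[[0, 0, 0.005, 0, 0, 0], [0, 0, 0.008, 0, 0, 0], [0, 0, 0.01, 0, 0, 0], [0, 0, 0.01, 0, 0, 0]]]'

```text
clock: 17.8
tcp_pos: [0.6105, -0.186, 0.0456]
orientation: [0.0, 0.706, 0.708, 0.0]
wrist_force: [0.1, -0.0, -0.6]
finger_gap: 0.0423
grip_force: 30.6
```

```bash
python3 -c "
from h import *
to([.6095,-.1855,.0424])
p=mag('scene',(.6095,-.1855),.05,zmin=.01);fitaxis(p,.022)"
```

```text
t 17.8 tcp [ 0.6105 -0.186   0.0456] gap 0.04230810651526793 F [ 0.1 -0.  -0.6] shift [ 0.001  -0.002   0.0063] turn [0.0001 0.0001 0.0004] j [-0.42  0.54 -0.07  0.96 -0.    1.15]
scene 117 min [ 0.6119 -0.1947  0.0237] max [ 0.6458 -0.1623  0.0632]
axis at z 0.042 [ 0.6129 -0.1859] tilt [ 0.24  -0.124]
```

Call:
carry_out --increments '[[[0, 0, 0.003, 0, 0, 0], [0, 0, 0.006, 0, 0, 0], [0, 0, 0.007, 0, 0, 0], [0, 0, 0.007, 0, 0, 0]]]'

```text
clock: 18.35
tcp_pos: [0.6103, -0.1859, 0.0424]
orientation: [0.0, 0.706, 0.708, 0.0]
wrist_force: [-2.1, -0.4, 4.6]
finger_gap: 0.0421
grip_force: 31.1
```

Call:
carry_out --increments '[[[0, 0, 0, 0, 0, 0], [0, 0, 0, 0, 0, 0], [0, 0, 0, 0, 0, 0], [0, 0, 0, 0, 0, 0], [0, 0, 0, 0, 0, 0]]]' --jaw 0

```text
clock: 18.98
tcp_pos: [0.6101, -0.1858, 0.0414]
orientation: [-0.0, 0.706, 0.708, -0.0]
wrist_force: [0.5, -0.5, 0.6]
finger_gap: 0.0857
grip_force: 0.0
```

Call:
carry_out --increments '[[[0, 0, -0.03, 0, 0, 0], [0, 0, -0.1, 0, 0, 0], [0, 0, -0.18, 0, 0, 0], [0, 0, -0.26, 0, 0, 0], [0, 0, -0.34, 0, 0, 0]]]'

```text
clock: 19.6
tcp_pos: [0.6102, -0.1858, 0.2143]
orientation: [0.001, 0.706, 0.708, 0.0]
wrist_force: [0.2, -0.8, -0.9]
finger_gap: 0.0853
grip_force: 0.0
```

```bash
python3 -c "
from h import *
to([.493,.0885,.2])
p=mag('scene',(.6095,-.1855),.05,zmin=.01);fitaxis(p,.022)
f,W=cloud('top');q=W[(np.hypot(W[...,0]-.61,W[...,1]+.185)<.05)&(abs(W[...,2]-.067)<.005)];print(len(q),((q.min(0)+q.max(0))/2).round(4))"
```

```text
t 19.6 tcp [ 0.6102 -0.1858  0.2143] gap 0.08530452756355572 F [ 0.2 -0.8 -0.9] shift [ 0.5493 -0.2328  0.0278] turn [0.0002 0.0001 0.0005] j [-0.42  0.44  0.2   1.33 -0.    1.15]
scene 189 min [ 0.6098 -0.2011  0.0211] max [ 0.6338 -0.1623  0.0818]
axis at z 0.045 [ 0.6099 -0.1841] tilt [-0.005  0.025]Traceback (most recent call last):
  File "<string>", line 5, in <module>
    f,W=cloud('top');q=W[(np.hypot(W[...,0]-.61,W[...,1]+.185)<.05)&(abs(W[...,2]-.067)<.005)];print(len(q),((q.min(0)+q.max(0))/2).round(4))
                                                                                                              ~~~~~^^^
    return umr_minimum(a, axis, None, out, keepdims, initial, where)
ValueError: zero-size array to reduction operation minimum which has no identity
```

Short spool is seated and upright (the arm hid it from the top camera). Next is the middle spool.

Call:
carry_out --increments '[[[0.1, -0.042, 0, 0, 0, 0], [0.2, -0.085, 0, 0, 0, 0], [0.31, -0.13, 0, 0, 0, 0], [0.42, -0.178, 0, 0, 0, 0], [0.549, -0.233, 0, 0, 0, 0]]]'

```text
clock: 20.32
tcp_pos: [0.4949, 0.0828, 0.2119]
orientation: [0.0, 0.706, 0.708, 0.0]
wrist_force: [0.9, 0.3, -0.3]
finger_gap: 0.0853
grip_force: 0.0
```

Call:
carry_out --increments '[[[0, 0, 0, 0, 0, 0], [0, 0, 0, 0, 0, 0]]]'

```text
clock: 20.58
tcp_pos: [0.4962, 0.0814, 0.2119]
orientation: [0.001, 0.706, 0.708, 0.0]
wrist_force: [0.4, -1.0, 0.0]
finger_gap: 0.0856
grip_force: 0.0
```

```bash
python3 -c "
from h import *
to([.493,.089,.05])
s=env.get_state();r=env.read_camera('wrist')
q=s['orientation'];R=Ro.from_quat([q[1],q[2],q[3],q[0]]).as_matrix()
z=r['z_map'];K=r['intrinsics'];v,u=np.mgrid[:420,:560]
P=np.stack([(u-K[0,2])*z/K[0,0],(v-K[1,2])*z/K[1,1],z],-1);T=r['T_tool_cam']
W=(P@T[:3,:3].T+T[:3,3])@R.T+s['tcp_pos']
m=(z>0)&(abs(W[...,2]-.08)<.004)&(abs(W[...,0]-.493)<.04)&(abs(W[...,1]-.089)<.04)
p=W[m];print(len(p),((p.min(0)+p.max(0))/2).round(4))
"
```

```text
t 20.575 tcp [0.4962 0.0814 0.2119] gap 0.08559964029679082 F [ 0.4 -1.   0. ] shift [ 0.0155 -0.0067  0.3239] turn [0.0002 0.0001 0.0006] j [ 0.    0.18 -0.17  1.22 -0.    1.57]
531 [0.4925 0.0897 0.0792]
```

Call:
carry_out --increments '[[[0.016, -0.006, 0.06, 0, 0, 0], [0.016, -0.006, 0.14, 0, 0, 0], [0.016, -0.006, 0.22, 0, 0, 0], [0.016, -0.006, 0.3, 0, 0, 0], [0.016, -0.006, 0.324, 0, 0, 0]]]'

```text
clock: 21.25
tcp_pos: [0.4915, 0.0877, 0.047]
orientation: [-0.001, 0.707, 0.707, -0.002]
wrist_force: [0.3, 1.1, 0.0]
finger_gap: 0.0858
grip_force: 0.0
```

Call:
carry_out --increments '[[[0, 0, 0, 0, 0, 0], [0, 0, 0, 0, 0, 0]]]'

```text
clock: 21.5
tcp_pos: [0.4944, 0.0889, 0.051]
orientation: [0.001, 0.706, 0.708, 0.001]
wrist_force: [0.0, -0.3, -0.3]
finger_gap: 0.0853
grip_force: 0.0
```

Call:
carry_out --increments '[[[0, 0, 0, 0, 0, 0], [0, 0, 0, 0, 0, 0], [0, 0, 0, 0, 0, 0], [0, 0, 0, 0, 0, 0], [0, 0, 0, 0, 0, 0]]]' --jaw 1

```text
clock: 22.12
tcp_pos: [0.4937, 0.0894, 0.0507]
orientation: [0.001, 0.706, 0.708, 0.001]
wrist_force: [-1.1, -0.5, 6.3]
finger_gap: 0.0489
grip_force: 30.4
```

Call:
carry_out --increments '[[[0, 0, 0, 0, 0, 0], [0, 0, 0, 0, 0, 0]]]'

```text
clock: 22.38
tcp_pos: [0.4936, 0.0894, 0.0507]
orientation: [0.001, 0.706, 0.708, 0.001]
wrist_force: [-1.3, -0.5, 5.2]
finger_gap: 0.0489
grip_force: 30.4
```

Call:
carry_out --increments '[[[0, 0, -0.03, 0, 0, 0], [0, 0, -0.1, 0, 0, 0], [0, 0, -0.18, 0, 0, 0], [0, 0, -0.25, 0, 0, 0], [0, 0, -0.28, 0, 0, 0]]]'

```text
clock: 23.0
tcp_pos: [0.494, 0.0895, 0.1923]
orientation: [0.001, 0.706, 0.708, 0.001]
wrist_force: [-0.2, -0.6, -0.6]
finger_gap: 0.0487
grip_force: 31.5
```

Call:
carry_out --increments '[[[-0.04, -0.012, 0, 0, 0, 0], [-0.11, -0.034, 0, 0, 0, 0], [-0.2, -0.062, 0, 0, 0, 0], [-0.3, -0.093, 0, 0, 0, 0], [-0.4, -0.124, 0, 0, 0, 0]]]'

```text
clock: 23.62
tcp_pos: [0.4304, -0.1119, 0.189]
orientation: [-0.0, 0.706, 0.708, -0.0]
wrist_force: [-0.2, -1.4, -0.8]
finger_gap: 0.0488
grip_force: 31.4
```

Call:
carry_out --increments '[[[-0.1, -0.031, 0, 0, 0, 0], [-0.2, -0.062, 0, 0, 0, 0], [-0.29, -0.09, 0, 0, 0, 0], [-0.34, -0.106, 0, 0, 0, 0], [-0.363, -0.113, 0, 0, 0, 0]]]'

```text
clock: 24.25
tcp_pos: [0.3746, -0.2934, 0.1889]
orientation: [-0.001, 0.707, 0.707, 0.0]
wrist_force: [-0.5, 1.5, -0.9]
finger_gap: 0.049
grip_force: 31.4
```

Call:
carry_out --increments '[[[0, 0, 0, 0, 0, 0], [0, 0, 0, 0, 0, 0]]]'

```text
clock: 24.5
tcp_pos: [0.3756, -0.2913, 0.1893]
orientation: [-0.0, 0.706, 0.709, 0.0]
wrist_force: [-0.4, 0.3, -1.3]
finger_gap: 0.0488
grip_force: 31.4
```

```bash
python3 -c "
from h import *
to([.375,-.292,.0627])
p=mag('scene',(.375,-.292),.05);fitaxis(p,.025)"
```

```text
t 24.5 tcp [ 0.3756 -0.2913  0.1893] gap 0.04878699342658236 F [-0.4  0.3 -1.3] shift [-0.0016 -0.0011  0.2533] turn [-0.     -0.0001  0.0006] j [-0.83  0.14 -0.28  1.16  0.    0.74]
scene 333 min [ 0.3713 -0.3048  0.1483] max [ 0.4025 -0.2654  0.2095]
axis at z 0.177 [ 0.3757 -0.2906] tilt [ 0.02  -0.036]
```

Call:
carry_out --increments '[[[0, 0, 0.04, 0, 0, 0], [0, 0, 0.1, 0, 0, 0], [0, 0, 0.16, 0, 0, 0], [0, 0, 0.21, 0, 0, 0], [0, 0, 0.236, 0, 0, 0]]]'

```text
clock: 25.18
tcp_pos: [0.3753, -0.291, 0.0704]
orientation: [-0.001, 0.706, 0.709, 0.0]
wrist_force: [0.2, -0.5, -1.7]
finger_gap: 0.0487
grip_force: 31.4
```

Call:
carry_out --increments '[[[0, 0, 0.004, 0, 0, 0], [0, 0, 0.008, 0, 0, 0], [0, 0, 0.01, 0, 0, 0], [0, 0, 0.01, 0, 0, 0]]]'

```text
clock: 25.68
tcp_pos: [0.3757, -0.2929, 0.067]
orientation: [0.001, 0.706, 0.708, -0.0]
wrist_force: [-0.0, 0.4, -1.0]
finger_gap: 0.0489
grip_force: 31.4
```

```bash
python3 -c "
from h import *
to([.375,-.292,.0627])
p=mag('scene',(.375,-.292),.05,zmin=.01);fitaxis(p,.025)"
```

```text
t 25.675 tcp [ 0.3757 -0.2929  0.067 ] gap 0.048940353224716925 F [-0.   0.4 -1. ] shift [ 0.0017 -0.0015  0.0086] turn [0.0001 0.0001 0.0004] j [-0.83  0.24 -0.47  0.86 -0.    0.74]
scene 285 min [ 0.3655 -0.3092  0.0244] max [ 0.4121 -0.2667  0.0874]
axis at z 0.055 [ 0.3762 -0.2922] tilt [ 0.044 -0.036]
```

Call:
carry_out --increments '[[[0, 0, 0.003, 0, 0, 0], [0, 0, 0.006, 0, 0, 0], [0, 0, 0.009, 0, 0, 0], [0, 0, 0.009, 0, 0, 0]]]'

```text
clock: 26.22
tcp_pos: [0.3755, -0.2927, 0.0627]
orientation: [0.0, 0.706, 0.708, -0.0]
wrist_force: [-2.1, 1.1, 5.7]
finger_gap: 0.049
grip_force: 32.0
```

Call:
carry_out --increments '[[[0, 0, 0, 0, 0, 0], [0, 0, 0, 0, 0, 0], [0, 0, 0, 0, 0, 0], [0, 0, 0, 0, 0, 0], [0, 0, 0, 0, 0, 0]]]' --jaw 0

```text
clock: 26.85
tcp_pos: [0.3754, -0.2925, 0.0619]
orientation: [-0.0, 0.706, 0.708, -0.0]
wrist_force: [-0.0, -0.1, -0.9]
finger_gap: 0.0856
grip_force: 0.0
```

Call:
carry_out --increments '[[[0, 0, -0.03, 0, 0, 0], [0, 0, -0.1, 0, 0, 0], [0, 0, -0.18, 0, 0, 0], [0, 0, -0.26, 0, 0, 0], [0, 0, -0.34, 0, 0, 0]]]'

```text
clock: 27.48
tcp_pos: [0.3754, -0.2924, 0.2346]
orientation: [0.001, 0.706, 0.708, -0.0]
wrist_force: [0.4, -0.9, 0.0]
finger_gap: 0.085
grip_force: 0.0
```

Call:
carry_out --increments '[[[0, 0, 0, 0, 0, 0], [0, 0, 0, 0, 0, 0], [0, 0, 0, 0, 0, 0]]]'

```text
clock: 27.85
tcp_pos: [0.3749, -0.2918, 0.2309]
orientation: [-0.001, 0.706, 0.708, 0.0]
wrist_force: [-0.5, 0.6, -0.1]
finger_gap: 0.0855
grip_force: 0.0
```

```bash
python3 -c "
from h import *
to([.375,-.292,.23])
for xy,r in [((.375,-.292),.025),((.6095,-.1855),.022),((.3735,.294),.028)]:
  p=mag('scene',xy,.05,zmin=.01,name='pics/s9.png');fitaxis(p,r)
f,W=cloud('scene')
S=np.load('scene.npy')
for xy in [(.622,.207),(.456,-.106)]:
  for A in (S,W):
    q=A[(np.hypot(A[...,0]-xy[0],A[...,1]-xy[1])<.04)&(A[...,2]>.01)];print(len(q),q.mean(0).round(4))"
```

```text
t 27.85 tcp [ 0.3749 -0.2918  0.2309] gap 0.08550039680730355 F [-0.5  0.6 -0.1] shift [-0.0003  0.0003  0.0018] turn [-0.0002 -0.0003  0.0005] j [-0.83  0.12 -0.19  1.26 -0.    0.74]
scene 364 min [ 0.3697 -0.3118  0.0209] max [ 0.4023 -0.2668  0.0849]
axis at z 0.057 [ 0.3753 -0.2919] tilt [-0.008 -0.009]
scene 185 min [ 0.6121 -0.2012  0.0208] max [ 0.6333 -0.1625  0.0602]
axis at z 0.042 [ 0.61   -0.1842] tilt [-0.022 -0.005]
scene 539 min [0.3639 0.2684 0.0233] max [0.404  0.3185 0.1093]
axis at z 0.072 [0.3741 0.2963] tilt [-0.015  0.007]
583 [0.6315 0.2061 0.0689]
579 [0.6314 0.2061 0.0693]
383 [ 0.4644 -0.1045  0.0538]
387 [ 0.4646 -0.1044  0.0536]
```

View pics/s9.png

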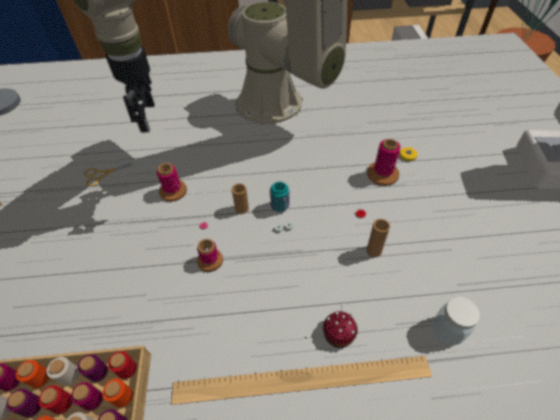

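All three spools stand upright on their own stands: middle (169,182), short (208,254) and tall (386,160). The tubes at (240,198) and (378,238) have not moved, and the gripper is clear.

```bash
python3 -c "
from workcell import env
print(env.hand_in())"
```

```text
the job is handed in; nothing more can be done
None
```

I've handed the job in: the last camera check showed all three spools upright on their own stands, both empty tubes where they started and the gripper clear, at about 28 s of the 93 s; the hand-in gave no verdict.

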